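# Third hand for a cast cloud bookend

## Task

Stand the cloud-shaped bookend on the bed of the plywood jig, centred on the gap in the fence, and press its flat back squarely against the two cork pads until the sprung pads are pushed in about half their travel; keep holding it there, because I will drive the screws in from behind. The casting is brittle: keep it upright and never push the pads all the way in. Finish while still holding it with that steady push, and leave the other pieces where they stand.

Things in the scene. Friction and masses are not known exactly. Their poses are not given: they have to be found in the camera images.
- cloud: Cream-white cast bookend, 0.5 kg: foot plate 85 x 120 x 14 mm (x, y, z) with a cloud-shaped upright, 22 mm thick in x: middle hump 100 mm high (46 mm wide at 92 mm, wider below), lower humps (78 mm) beside it. Origin: underside, below the middle of the upright. x points out of the flat back, which is at x = +11 mm; the foot reaches to x = -74 mm. Grip across the middle hump, above the pads.
- cloud_back (a point): On the bookend's flat back, in the middle of its width, 30 mm above its underside; axes as the bookend's.
- jig: Plywood jig fixed to the table: bed 200 (x) x 180 (y) mm, its top 12 mm above the table; across its far end, away from the robot, a two-piece fence 55 mm high, front at x = +80 mm, with a 44 mm gap at y = 0. Origin: centre of the bed's underside. x points along the bed to the fence, z up.
- pad_face (a point): Two cork-faced pads on one sprung carrier in front of the fence, each 45 mm wide (20 to 65 mm either side of the middle), 13 to 55 mm above the table. This point: middle of the pads' face, between them, 34 mm above the table; free, it is at jig x = +40 mm. x points to the fence, the way the pads give.
- pads (a joint): How far the pads are pushed in towards the fence, in m: 0 when free, 0.024 when fully in (the stop). The spring pushes back with 0.8 N per mm, starting from 0; half way is about 9.6 N.
- shell: Bystander: a bookend of the same casting and thickness, but with one round ribbed shell as its upright, 84 mm wide and 90 mm high. Leave it.
- pillar: Bystander: a fluted pillar candle, 60 mm across, 85 mm high, standing. Leave it.
- tray: Bystander: a small cast tray, 100 x 75 x 16 mm. Leave it.
Mind the look-alikes: they are no part of the job. What is shaped like the cloud but black or purple is not meant.

How it is judged:
By the outcome, as a careful person would: the job done as asked, in the order asked, and still so for the second after the job is handed in, while the arm keeps its last pose, push and grip.
It also fails if it takes over 48 s, if anything falls off the work surface, if the arm or the gripper's body presses on something with over 40 N, if the wrist force passes 120 N, or if a joint passes its speed limit or range.

## Robot

A 6-joint arm with a two-finger parallel gripper is mounted at the origin on the work surface. World frame = base frame: x ahead of the robot, y to its left, z up, the work surface at z = 0. Lengths are in m, angles in degrees, forces in N, time in s.
With the tool pointing down it reaches from about 0.3 to 0.75 m from the base axis. Payload 8.5 kg.
Tool frame: the origin (TCP) lies midway between the tips of the shut fingers; the grasp point (between the pads) lies grasp_offset behind it (grasp_offset is the distance from the TCP to the grasp point, in m); z points along the fingers, y is the line along which they close (so a half turn about z gives the same grasp; the last joint's range is limited). The gripper opens to 85 mm and grips with 20 to 120 N. Pads are 22 mm wide; open, the fingers measure 114 mm over their backs; the gripper's body (76 mm by 85 mm) begins 54 mm behind the grasp point. The pads swing forward as they close: fully open they stand 13 mm farther back than shut.
Start: joints at [57.622, 21.807, 74.336, -0, 83.858, -12.336], TCP at [0.188, 0.517, 0.201] pointing down, gripper open.
Joint ranges: [-178.18, 178.18], [-50.72, 133.34], [12.68, 142.11], [-81.47, 261.47], [9.98, 163.14], [-165.26, 165.26]. Speed limits (degrees/s): [136.94, 136.94, 180, 180, 180, 180].

## Interface

Orientations are given as a 3x3 rotation matrix whose columns are the frame's x, y, z axes.
In Python, from rig import observe, get_image, camera_params, close_job, grasp_offset gives the robot as it stands.
- The arm moves only by the shell command python3 -m handwheel 'ROWS' [OPENING] [FORCE]. ROWS is JSON, a list of rows, each a list of 2 entries, a list of its own where there are three numbers: the shift along the tool's x, y, z as a fraction of full scale, then the turn, a rotation vector about the tool's x, y, z as a fraction of full scale. In form: [[[dx, dy, dz], [ax, ay, az]], ...]. A call has 1 to 10 rows; each row is the pose to reach, as a shift and turn from the pose commanded when the call began, along the tool's axes at that moment, turning the shorter way round; what a row does not reach only later rows make up. Full scale, the value 1, is 0.5 m for a shift and pi rad for a turn. A row lasts 1/10 s, in which the tool goes at most 50 mm and 8.59 degrees, less where a joint would pass 70% of its speed; a pose out of reach is approached as far as the arm can. A call with a number of a shift or a turn outside -1 to 1 is refused whole. A call with a gripper value outside its range is refused whole. OPENING is the opening, from 0 (shut) to 1 (fully open), set as the call begins (- or left out, the last holds). The fingers move at their own pace and stop on an object; FORCE is the grip in N (left out, the last holds). Time passes only in rows, so rows that repeat a pose let the fingers close. It gives the time, the measured TCP pose, the force, the opening and the grip force at its end, in the units of the state.
- observe(): the state, without advancing time (a new reading comes with each control period).
- get_image(name): name is "scene" or "top"; returns (picture, depth): 480x640x3 uint8, red, green, blue; 480x640 float32, m along the optical axis (not along the pixel's ray), 0 where there is no reading.
- camera_params(name): a dict with "K" (3x3 intrinsics, pixels), "k1" (the pictures are not rectified: a ray, as slopes to the right and down, at radius r is drawn at 1 + k1 r^2 times it, then the intrinsics apply), "R" (3x3) and "t" (3): a world point X has camera coordinates R X + t. Camera axes: x right, y down, z forward; pixel columns grow to the right and rows downward; lengths in m; the calibration is good to about 2 mm. A picture is of the moment at which its call begins. camera_params takes no time and is no camera call.
- close_job(): hands the job in; it is judged then, once.
The state is a dict: "time_s": time; "q": joint angles; "qvel": joint speeds; "joint_efforts": joint torques, N m; "position": TCP position; "tool_rot": TCP orientation; "ft_force": force on the tool from outside, world axes, zero at the start; "wrist_torque": the same for the moment, N m; "grip_width": finger opening in m; "gripper_force": force on a finger pad.
Only numpy, scipy, OpenCV 4.12 (cv2) and the standard library are available. Lean on these libraries where they do the work, as an engineer would, in place of code of your own. Each camera call takes 0.05 s, during which the arm holds its last target. There are 200 camera calls.

## Working session

There is one attempt and no reset: what is moved stays moved. The work goes in short steps, Python scripts to look and compute and a shell command to move; the robot and the scene stay as the last step left them, time stands still between calls to the robot, and variables do not carry over. Pictures are saved under pics/ and viewed, at most 10 in all, crops included, and the job is handed in when it is done.

```bash
mkdir -p pics; ls; python3 - <<'E'
from rig import *
import cv2,numpy as np
print(observe(),grasp_offset)
for n in("scene","top"):
    p,d=get_image(n); cv2.imwrite(f"pics/{n}0.png",p[:,:,::-1]); np.savez(f"{n}0.npz",p=p,d=d); print(n,camera_params(n))
E
```

```text
pics
{'time_s': 0.0, 'q': array([ 5.76238844e+01,  2.18415799e+01,  7.43849478e+01,  1.08516528e-03,
        8.38570559e+01, -1.23352194e+01]), 'qvel': array([ 0.01791527,  0.03711549, -0.03555133,  0.03702391,  0.00676451,
        0.01635738]), 'joint_efforts': array([-1.68636320e-04, -4.48467851e+01, -2.31276709e+01, -2.52638119e-04,
        4.81223702e-03, -8.93468467e-06]), 'position': array([0.18829107, 0.51641435, 0.20080513]), 'tool_rot': array([[-9.39447426e-01,  3.42692134e-01, -7.97058753e-04],
       [ 3.42692902e-01,  9.39446689e-01, -1.22195481e-03],
       [ 3.30039904e-04, -1.42110868e-03, -9.99998936e-01]]), 'ft_force': array([0.47940967, 0.05602371, 0.49315021]), 'wrist_torque': array([-0.05444172, -0.02992239,  0.00118908]), 'gripper_force': 0.0, 'grip_width': 0.08566781190255152} 0.0187
scene {'K': array([[536.61671378,   0.        , 318.91868456],
       [  0.        , 536.61671378, 240.39740655],
       [  0.        ,   0.        ,   1.        ]]), 'k1': -0.15968445808968462, 'R': array([[-0.86805372,  0.49606978, -0.01993755],
       [ 0.36353195,  0.60775472, -0.70603025],
       [-0.33812313, -0.62012013, -0.70790097]]), 't': array([ 0.4518396 , -0.04760572,  1.36493123])}
top {'K': array([[563.30173907,   0.        , 325.48365883],
       [  0.        , 563.30173907, 237.55653798],
       [  0.        ,   0.        ,   1.        ]]), 'k1': -0.0619410957447196, 'R': array([[-0.07335417, -0.99730423,  0.00185257],
       [-0.97581013,  0.07138938, -0.2066353 ],
       [ 0.20594601, -0.01696531, -0.97841628]]), 't': array([-0.07070314,  0.46019651,  1.23563975])}
```

View pics/scene0.png

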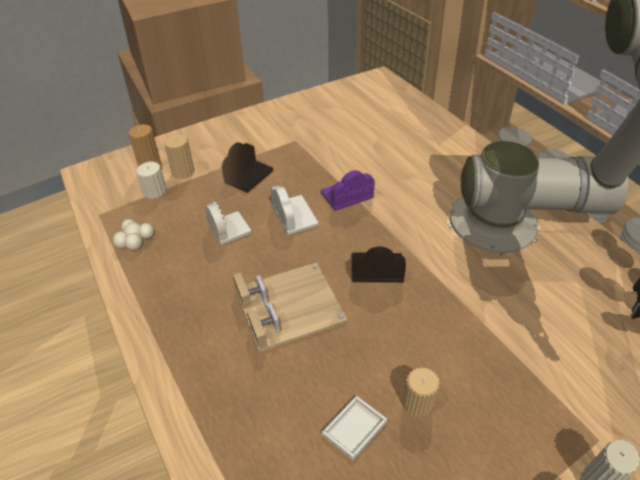

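View pics/top0.png

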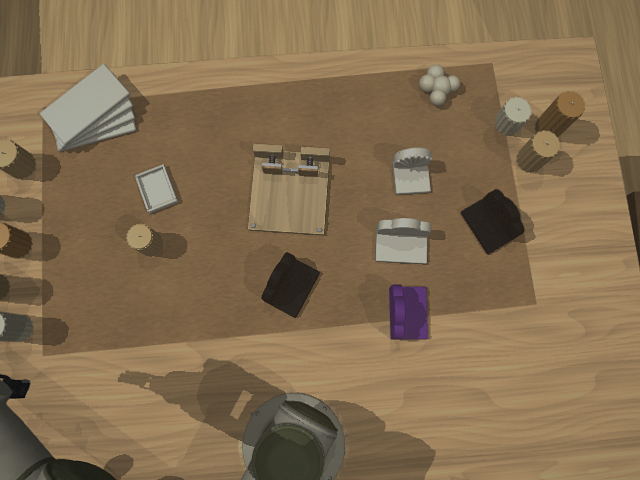

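The scene view shows the jig at about (295,305), the white cloud at (293,210), the shell at (228,222), black clouds at (378,265) and (245,167), and a purple one at (348,190). In the top view these are the jig (290,190), white cloud (403,240), shell (412,170), black (291,285) and (492,221), and purple (410,312).

Could be taken for the target (top pixels): cream cloud (403,240), cream shell (412,170), black (291,285) and (492,221), purple (410,312). I choose the cream three-humped one at (403,240) and will check it in a crop.

```bash
cat > h.py <<'E'
import numpy as np,cv2
from rig import *
def rays(n,uv):
    c=camera_params(n); D=np.array([c["k1"],0,0,0,0.])
    s=cv2.undistortPoints(np.asarray(uv,float).reshape(-1,1,2),c["K"],D)[:,0]
    return np.c_[s,np.ones(len(s))],c
def onplane(n,uv,z):
    r,c=rays(n,uv); o=-c["R"].T@c["t"]; d=r@c["R"]
    return o+d*((z-o[2])/d[:,2])[:,None]
def cloudpts(n,d):
    v,u=np.mgrid[:480,:640]; r,c=rays(n,np.c_[u.ravel(),v.ravel()])
    X=(r*d.reshape(-1,1)-c["t"])@c["R"]; X[d.ravel()==0]=np.nan
    return X.reshape(480,640,3)
def proj(n,X):
    c=camera_params(n); return cv2.projectPoints(np.asarray(X,float).reshape(-1,1,3),cv2.Rodrigues(c["R"])[0],c["t"],c["K"],np.array([c["k1"],0,0,0,0.]))[0][:,0]
E
python3 - <<'E'
from h import *
T=np.load("top0.npz");S=np.load("scene0.npz")
a=cv2.resize(S["p"][165:255,195:335],(700,450),interpolation=2)
b=cv2.resize(T["p"][140:340,230:500],(0,0),fx=2.2,fy=2.2,interpolation=2)
b=cv2.resize(T["p"][205:275,365:445],(171,150),interpolation=2)
a[:150,529:]=b
cv2.imwrite("pics/crop1.png",a[:,:,::-1])
X=cloudpts("top",T["d"]); hsv=cv2.cvtColor(T["p"],cv2.COLOR_RGB2HSV)
print("table z",np.nanmedian(X[300:340,150:250,2]))
# white parts
m=((hsv[...,1]<45)&(hsv[...,2]>120)).astype(np.uint8)
n,l,st,ce=cv2.connectedComponentsWithStats(m)
for i in range(1,n):
    if st[i,4]>200: 
        x=X[l==i]; print(st[i],ce[i].round(1),np.nanpercentile(x,[2,50,98],axis=0).round(3).tolist())
# jig by height
x=X[140:240,240:340]
for lo,hi in((.007,.018),(.05,.06)):
    mm=(x[...,2]>lo)&(x[...,2]<hi); p=x[mm][:,:2]; p=p[~np.isnan(p).any(1)]
    r=cv2.minAreaRect((p*1000).astype(np.float32)); print(lo,len(p),r)
print(X[150:172:2,285:287:2,2].T.round(3), X[190,260:320:10].round(3))
E
```

```text
table z 0.0011834329427814474
[  40   64   89   87 3329] [ 83.1 104.2] [[0.738, 0.366, 0.039], [0.827, 0.46, 0.052], [0.911, 0.547, 0.058]]
[504  98  27  25 506] [517.2 109.7] [[0.693, -0.605, 0.076], [0.721, -0.577, 0.082], [0.749, -0.549, 0.087]]
[ 97 122  38  18 207] [118.7 130.8] [[0.751, 0.346, 0.008], [0.766, 0.381, 0.014], [0.785, 0.435, 0.019]]
[395 148  34  14 305] [410.9 153.5] [[0.617, -0.35, 0.06], [0.629, -0.312, 0.087], [0.64, -0.281, 0.095]]
[ 135  164   42   48 1073] [156.4 188. ] [[0.562, 0.251, 0.002], [0.613, 0.292, 0.008], [0.662, 0.334, 0.02]]
[394 168  37  25 777] [411.1 180.6] [[0.558, -0.361, 0.01], [0.584, -0.319, 0.015], [0.615, -0.281, 0.02]]
[379 218  39  12 345] [397.9 223.2] [[0.454, -0.306, 0.065], [0.466, -0.265, 0.092], [0.478, -0.227, 0.103]]
[ 376  234   51   29 1307] [400.8 248.7] [[0.39, -0.335, 0.009], [0.421, -0.277, 0.015], [0.455, -0.222, 0.021]]
0.007 5054 ((588.6519775390625, -27.013107299804688), (239.0268096923828, 247.81317138671875), 85.57103729248047)
0.05 641 ((649.4251098632812, -35.76964569091797), (179.83001708984375, 60.91794204711914), 82.24520111083984)
[[0.004 0.01  0.013 0.018 0.015 0.011 0.017 0.014 0.014 0.022 0.029]] [[ 0.588  0.042  0.015]
 [ 0.585  0.018  0.018]
 [ 0.586 -0.005  0.01 ]
 [ 0.582 -0.029  0.017]
 [ 0.581 -0.053  0.015]
 [ 0.58  -0.076  0.011]]
```

View pics/crop1.png

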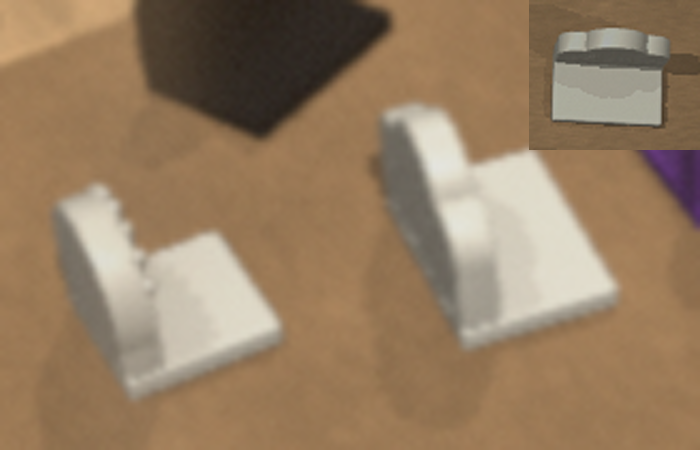

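The crop shows two cream bookends: on the left a single ribbed round (shell), on the right three smooth humps with the wide foot. The right one, top pixel (403,240), is the cloud. Next I'll look closely at the edges I'll measure.

```bash
python3 - <<'E'
from h import *
T=np.load("top0.npz")["p"]
a=cv2.resize(T[138:243,240:340],(600,630),interpolation=cv2.INTER_CUBIC)
a=cv2.resize(T[140:240,243:335],(552,600),interpolation=cv2.INTER_CUBIC)
b=cv2.resize(T[210:270,371:436],(240,222),interpolation=cv2.INTER_CUBIC)
o=np.zeros((600,800,3),np.uint8);o[:,:552]=a;o[:222,556:796]=b
S=np.load("scene0.npz")["p"]
o[230:590,556:796]=cv2.resize(S[265:355,232:292],(240,360),interpolation=cv2.INTER_CUBIC)
cv2.imwrite("pics/crop2.png",o[:,:,::-1])
E
```

```text
(no output)
```

View pics/crop2.png

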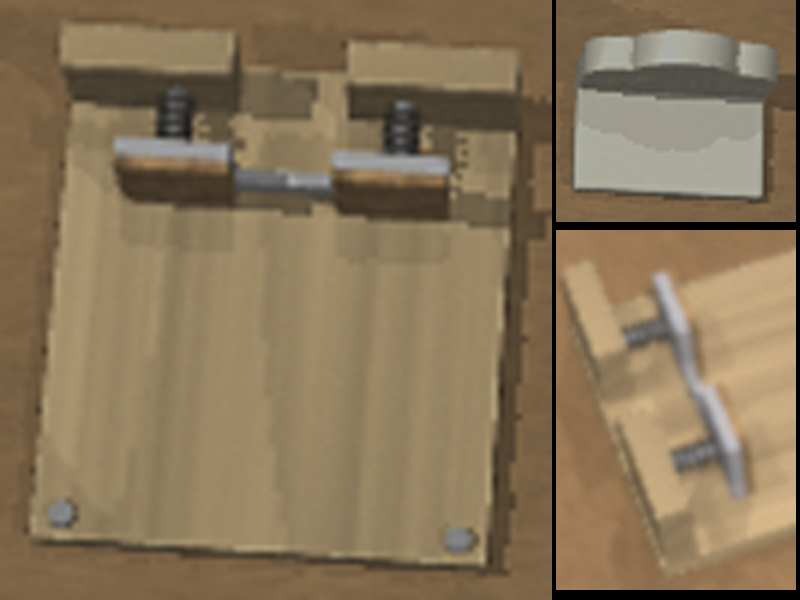

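```bash
cat >> h.py <<'E'
def edge(img,p0,p1,sgn,w=3.0):
    """refine an edge p0->p1 (px): strongest gradient along the normal; sgn=+1 brighter on right-hand side"""
    g=cv2.GaussianBlur(cv2.cvtColor(img,cv2.COLOR_RGB2GRAY).astype(np.float32),(0,0),.7)
    p0,p1=np.array(p0,float),np.array(p1,float); t=(p1-p0)/np.linalg.norm(p1-p0); nn=np.array([-t[1],t[0]])
    s=np.arange(-w,w+.01,.1); k=np.linspace(.04,.96,int(np.linalg.norm(p1-p0)*2)); out=[]
    for a in k:
        q=(p0+a*(p1-p0))+s[:,None]*nn
        v=cv2.remap(g,q[:,0].astype(np.float32)[None],q[:,1].astype(np.float32)[None],1)[0]
        d=sgn*np.gradient(v); i=d.argmax(); out.append(q[i])
    out=np.array(out,np.float32); f=cv2.fitLine(out,cv2.DIST_HUBER,0,.01,.01).ravel()
    r=np.median(abs((out-f[2:])@np.array([-f[1],f[0]])))
    c=lambda p:f[2:]+f[:2]*((p-f[2:])@f[:2])
    return np.array([c(p0),c(p1)]),r
E
cat > m.py <<'E'
from h import *
T=np.load("top0.npz")["p"]
J=lambda x,y:((x+.5)/6-.5+243,(y+.5)/6-.5+140)
C=lambda x,y:((x+.5)/3.69-.5+371,(y+.5)/3.7-.5+210)
def show(nm,a,b,sg,z,w=2.):
    e,r=edge(T,a,b,sg,w); X=onplane("top",e,z); d=X[1]-X[0]
    print(nm,e.round(1).tolist(),"res%.2f"%r,X[:,:2].round(4).tolist(),"ang%.2f len%.4f"%(np.degrees(np.arctan2(d[1],d[0])),np.hypot(*d[:2])))
    return X
show("bed front",J(60,542),J(470,565),-1,.012)
show("bed left",J(72,150),J(33,530),-1,.012)
show("bed right",J(512,240),J(488,560),1,.012)
show("fence L front top",J(75,67),J(230,72),-1,.055)
show("fence R front top",J(355,85),J(510,92),-1,.055)
show("gap L",J(235,37),J(237,66),1,.055)
show("gap R",J(347,47),J(350,80),-1,.055)
show("pad L top",J(122,158),J(228,164),-1,.055)
show("pad R top",J(335,172),J(447,180),-1,.055)
show("padR right",J(450,160),J(450,175),1,.055)
show("padL left",J(116,143),J(118,156),-1,.055)
show("foot front z0",C(22,189),C(204,197),-1,.0)
show("foot front z14",C(22,189),C(204,197),-1,.014)
show("foot left",C(22,95),C(18,185),-1,.014)
show("foot right",C(210,105),C(206,193),1,.014)
show("hump top front",C(85,64),C(178,68),-1,.1)
show("hump top back",C(85,33),C(178,36),1,.1)
show("hump L",C(77,38),C(77,65),1,.085)
E
python3 m.py
```

```text
bed front [[252.6, 229.1], [320.9, 233.8]] res0.19 [[0.4941, 0.0647], [0.4712, -0.0948]] ang-98.18 len0.1611
bed left [[253.7, 164.5], [247.5, 227.9]] res0.17 [[0.6539, 0.0549], [0.4981, 0.0768]] ang171.99 len0.1573
bed right [[327.3, 179.5], [323.5, 232.9]] res0.17 [[0.6029, -0.1195], [0.4729, -0.101]] ang171.90 len0.1313
fence L front top [[255.1, 150.2], [280.9, 151.9]] res0.18 [[0.6737, 0.0454], [0.6648, -0.0148]] ang-98.34 len0.0608
fence R front top [[301.8, 153.2], [327.6, 154.7]] res0.19 [[0.658, -0.0635], [0.6498, -0.1235]] ang-97.80 len0.0606
gap L [[281.8, 145.8], [280.7, 150.2]] res0.42 [[0.6799, -0.0179], [0.669, -0.0145]] ang162.92 len0.0114
gap R [[300.3, 147.4], [301.2, 152.9]] res0.13 [[0.6725, -0.061], [0.6589, -0.0623]] ang-174.61 len0.0137
pad L top [[262.8, 167.0], [280.5, 168.2]] res0.23 [[0.6307, 0.0293], [0.6246, -0.0116]] ang-98.43 len0.0414
pad R top [[298.4, 168.9], [317.0, 170.7]] res0.20 [[0.62, -0.0531], [0.6124, -0.096]] ang-100.09 len0.0436
padR right [[317.8, 166.3], [317.0, 168.5]] res0.27 [[0.6229, -0.0986], [0.6177, -0.0963]] ang156.70 len0.0057
pa
[... 189 characters left out ...]
-0.3359]] ang-97.47 len0.1161
foot front z14 [[376.6, 260.2], [425.9, 262.9]] res0.19 [[0.3988, -0.2193], [0.3838, -0.3332]] ang-97.47 len0.1148
foot left [[375.9, 235.3], [375.4, 259.6]] res0.17 [[0.4577, -0.2231], [0.4002, -0.2166]] ang173.55 len0.0579
foot right [[426.7, 238.0], [426.4, 261.8]] res0.13 [[0.4426, -0.3415], [0.3864, -0.3347]] ang173.08 len0.0566
hump top front [[393.8, 225.6], [418.8, 228.4]] res0.23 [[0.4587, -0.255], [0.4484, -0.3093]] ang-100.80 len0.0553
hump top back [[393.8, 216.9], [418.9, 219.1]] res0.33 [[0.4784, -0.257], [0.4694, -0.3118]] ang-99.35 len0.0555
hump L [[391.7, 219.9], [390.4, 227.0]] res0.20 [[0.4753, -0.2538], [0.4594, -0.2493]] ang164.05 len0.0165
```

The cloud is confirmed, and the sizes agree: bed 180 mm, foot 119 mm, pads 40 mm in front of the fence. By my measurements the jig origin is (0.583, -0.026), yaw -8.1°, and the cloud origin is (0.464, -0.284), yaw about -7.2°. I'll grip across the thickness of the middle hump, so the flat faces carry the push.

```bash
cat > go.py <<'E'
import sys; from h import *
from scipy.spatial.transform import Rotation as Ro
x,y,z,a=map(float,sys.argv[1:5]); s=observe(); R=s["tool_rot"]; a=np.radians(a)
yt=np.array([np.cos(a),np.sin(a),0]); zt=np.array([0,0,-1.]); W=np.c_[np.cross(yt,zt),yt,zt]
print("shift",(R.T@(np.array([x,y,z])-s["position"])/.5).round(4),"turn",(Ro.from_matrix(R.T@W).as_rotvec()/np.pi).round(4),"pos",s["position"].round(4),"F",s["ft_force"].round(1),"t",s["time_s"],"grip",s["grip_width"],s["gripper_force"])
E
python3 go.py .40 .10 .2 -7.2; python3 go.py .4643 -.2841 .2 -7.2
```

```text
shift [-0.6831 -0.6374  0.0024] turn [-4.000e-04  2.000e-04  4.287e-01] pos [0.1883 0.5164 0.2009] F [-0.3  0.3 -0.3] t 0.1 grip 0.08539271418239908 0.0
shift [-1.0672 -1.315   0.0032] turn [-4.000e-04  2.000e-04  4.287e-01] pos [0.1883 0.5164 0.2009] F [-0.3  0.3 -0.3] t 0.1 grip 0.08539271418239908 0.0
```

```bash
python3 -m handwheel '[[[-0.683,-0.637,0],[0,0,0.429]],[[-0.683,-0.637,0],[0,0,0.429]],[[-0.683,-0.637,0],[0,0,0.429]],[[-0.683,-0.637,0],[0,0,0.429]],[[-0.683,-0.637,0],[0,0,0.429]],[[-0.683,-0.637,0],[0,0,0.429]],[[-0.683,-0.637,0],[0,0,0.429]],[[-0.683,-0.637,0],[0,0,0.429]],[[-0.683,-0.637,0],[0,0,0.429]],[[-0.683,-0.637,0],[0,0,0.429]]]' 1 40; python3 go.py .4643 -.2841 .18 -7.2
```

```text
time_s: 1.1
position: [0.4016, 0.097, 0.2012]
tool_rot: [[0.134, 0.991, 0.0], [0.991, -0.134, -0.001], [-0.001, 0.0, -1.0]]
ft_force: [1.0, 0.8, -0.4]
grip_width: 0.0854
gripper_force: 0.0
shift [-0.7384  0.2268  0.043 ] turn [ 0.      0.0002 -0.0029] pos [0.4016 0.097  0.2012] F [ 1.   0.8 -0.4] t 1.1 grip 0.08543366135410695 0.0
```

```bash
python3 -m handwheel '[[[-0.738,0.227,0.043],[0,0,0]],[[-0.738,0.227,0.043],[0,0,0]],[[-0.738,0.227,0.043],[0,0,0]],[[-0.738,0.227,0.043],[0,0,0]],[[-0.738,0.227,0.043],[0,0,0]],[[-0.738,0.227,0.043],[0,0,0]],[[-0.738,0.227,0.043],[0,0,0]],[[-0.738,0.227,0.043],[0,0,0]],[[-0.738,0.227,0.043],[0,0,0]],[[-0.738,0.227,0.043],[0,0,0]]]'; python3 -m handwheel '[[[0,0,0],[0,0,0]],[[0,0,0],[0,0,0]]]'; python3 go.py .4643 -.2841 .056 -7.2
python3 - <<'E'
from h import *
p=get_image("scene")[0]; cv2.imwrite("pics/s2.png",cv2.resize(p[100:280,160:400],(800,600),interpolation=2)[:,:,::-1])
E
```

```text
time_s: 2.1
position: [0.4657, -0.2801, 0.1792]
tool_rot: [[0.128, 0.992, -0.001], [0.992, -0.128, 0.001], [0.001, -0.001, -1.0]]
ft_force: [-0.3, 0.2, -0.3]
grip_width: 0.0853
gripper_force: 0.0
time_s: 2.3
position: [0.4661, -0.2788, 0.1802]
tool_rot: [[0.125, 0.992, 0.0], [0.992, -0.125, -0.0], [-0.0, 0.0, -1.0]]
ft_force: [0.1, -0.3, 0.1]
grip_width: 0.0855
gripper_force: 0.0
shift [-0.011  -0.0024  0.2485] turn [0.0001 0.     0.0001] pos [ 0.4661 -0.2788  0.1802] F [ 0.1 -0.3  0.1] t 2.3 grip 0.0855425030763079 0.0
```

View pics/s2.png

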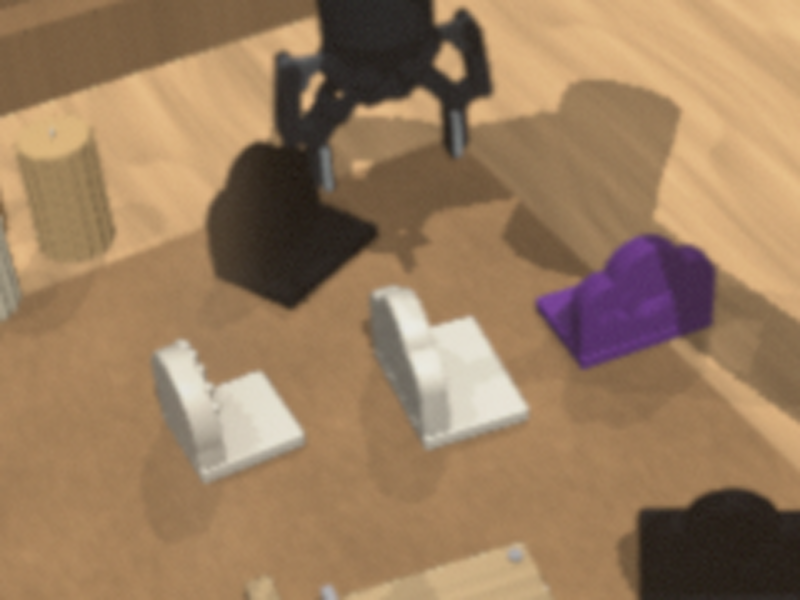

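The crop shows the open fingers at (325,170) and (457,140), astride the line of the cloud's hump at (405,300), with the other pieces clear. I'll descend and grip.

```bash
python3 -m handwheel '[[[-0.011,-0.002,0.05],[0,0,0]],[[-0.011,-0.002,0.1],[0,0,0]],[[-0.011,-0.002,0.15],[0,0,0]],[[-0.011,-0.002,0.2],[0,0,0]],[[-0.011,-0.002,0.23],[0,0,0]],[[-0.011,-0.002,0.248],[0,0,0]],[[-0.011,-0.002,0.248],[0,0,0]],[[-0.011,-0.002,0.248],[0,0,0]]]'; python3 -m handwheel '[[[0,0,0],[0,0,0]],[[0,0,0],[0,0,0]],[[0,0,0],[0,0,0]],[[0,0,0],[0,0,0]],[[0,0,0],[0,0,0]],[[0,0,0],[0,0,0]],[[0,0,0],[0,0,0]],[[0,0,0],[0,0,0]],[[0,0,0],[0,0,0]],[[0,0,0],[0,0,0]]]' 0 50;  python3 go.py .4643 -.2841 .056 -7.2
```

```text
time_s: 3.15
position: [0.4648, -0.2854, 0.0567]
tool_rot: [[0.126, 0.992, 0.001], [0.992, -0.126, -0.001], [-0.001, 0.001, -1.0]]
ft_force: [-0.5, 0.5, 1.1]
grip_width: 0.0854
gripper_force: 0.0
time_s: 4.15
position: [0.4643, -0.2853, 0.0563]
tool_rot: [[0.126, 0.992, -0.0], [0.992, -0.126, -0.0], [-0.0, -0.0, -1.0]]
ft_force: [-2.5, 1.1, 6.1]
grip_width: 0.0202
gripper_force: 49.3
shift [ 0.0024 -0.0003  0.0007] turn [-0.      0.0001 -0.0003] pos [ 0.4643 -0.2853  0.0563] F [-2.5  1.1  6.1] t 4.15 grip 0.020227573110184457 49.28385273611639
```

```bash
python3 -m handwheel '[[[0,0,-0.02],[0,0,0]],[[0,0,-0.05],[0,0,0]],[[0,0,-0.09],[0,0,0]],[[0,0,-0.13],[0,0,0]],[[0,0,-0.15],[0,0,0]],[[0,0,-0.16],[0,0,0]],[[0,0,-0.16],[0,0,0]],[[0,0,-0.16],[0,0,0]]]'
python3 - <<'E'
from h import *
s=observe();print(s["position"],s["ft_force"],s["wrist_torque"],s["grip_width"])
p,d=get_image("scene"); t,dt=get_image("top"); np.savez("lift.npz",p=p,t=t)
o=np.zeros((600,800,3),np.uint8); o[:,:400]=cv2.resize(p[130:280,225:325],(400,600),interpolation=2); o[:400,400:]=cv2.resize(t[190:290,355:455],(400,400),interpolation=2)
cv2.imwrite("pics/lift.png",o[:,:,::-1])
E
```

```text
time_s: 4.95
position: [0.4641, -0.2849, 0.135]
tool_rot: [[0.126, 0.992, -0.001], [0.992, -0.126, 0.001], [0.001, -0.001, -1.0]]
ft_force: [-0.4, 0.3, -7.8]
grip_width: 0.0198
gripper_force: 50.0
[ 0.46405366 -0.28493644  0.1349811 ] [-0.39279696  0.29250629 -7.77942079] [ 0.00889632 -0.14655217  0.02618694] 0.019843272560142244
```

View pics/lift.png

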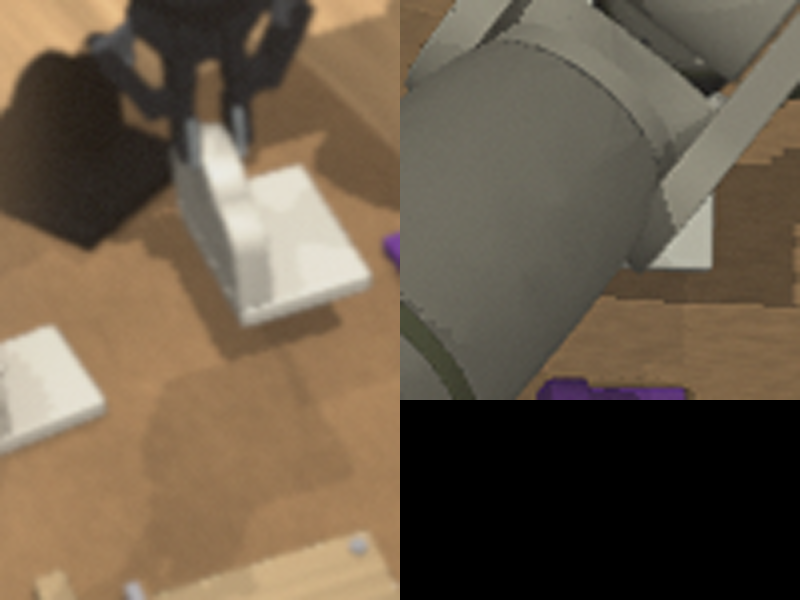

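The picture shows the cloud held upright and lifted clear, fingers at (190,150) and (240,130) either side of the hump. Now carry it over the bed.

```bash
python3 go.py .5866 -.0275 .160 -8.1
```

```text
shift [ 0.5419  0.1779 -0.0496] turn [-0.0005 -0.0003  0.0046] pos [ 0.4641 -0.285   0.135 ] F [-0.5  0.6 -5.4] t 5.05 grip 0.02015689813136159 49.99205231666565
```

```bash
python3 -m handwheel '[[[0.01,0,-0.03],[0,0,0]],[[0.06,0.02,-0.05],[0,0,0.001]],[[0.13,0.04,-0.05],[0,0,0.002]],[[0.2,0.065,-0.05],[0,0,0.003]],[[0.28,0.09,-0.05],[0,0,0.0045]],[[0.36,0.12,-0.05],[0,0,0.0045]],[[0.44,0.145,-0.05],[0,0,0.0045]],[[0.5,0.165,-0.05],[0,0,0.0045]],[[0.53,0.175,-0.05],[0,0,0.0045]],[[0.542,0.178,-0.05],[0,0,0.0045]]]';python3 -m handwheel '[[[0,0,0],[0,0,0]],[[0,0,0],[0,0,0]]]'; python3 go.py .5866 -.0275 .080 -8.1
```

```text
time_s: 6.05
position: [0.5871, -0.0265, 0.1602]
tool_rot: [[0.139, 0.99, -0.001], [0.99, -0.139, 0.0], [0.0, -0.001, -1.0]]
ft_force: [-1.4, -0.6, -7.0]
grip_width: 0.02
gripper_force: 50.0
time_s: 6.25
position: [0.5866, -0.0289, 0.1607]
tool_rot: [[0.142, 0.99, -0.001], [0.99, -0.142, -0.0], [-0.001, -0.001, -1.0]]
ft_force: [-0.1, 0.5, -7.0]
grip_width: 0.0203
gripper_force: 50.0
shift [ 0.0029 -0.0002  0.1615] turn [-0.0002  0.0002 -0.0002] pos [ 0.5866 -0.0289  0.1607] F [-0.1  0.5 -7. ] t 6.25 grip 0.020286830995194318 49.99921202659607
```

```bash
python3 -m handwheel '[[[0.003,0,0.02],[0,0,0]],[[0.003,0,0.05],[0,0,0]],[[0.003,0,0.09],[0,0,0]],[[0.003,0,0.13],[0,0,0]],[[0.003,0,0.15],[0,0,0]],[[0.003,0,0.16],[0,0,0]],[[0.003,0,0.16],[0,0,0]],[[0.003,0,0.16],[0,0,0]]]'; python3 go.py .5866 -.0275 .0685 -8.1
python3 - <<'E'
from h import *
p,d=get_image("scene"); t,dt=get_image("top"); np.savez("over.npz",p=p,t=t)
o=np.zeros((600,800,3),np.uint8); o[:,:400]=cv2.resize(p[220:370,230:360][:,:100+0],(400,600),interpolation=2); o[:,:400]=cv2.resize(p[205:355,235:335],(400,600),interpolation=2);o[:400,400:]=cv2.resize(t[140:240,240:340],(400,400),interpolation=2)
cv2.imwrite("pics/over.png",o[:,:,::-1])
E
```

```text
time_s: 7.05
position: [0.5876, -0.0264, 0.0817]
tool_rot: [[0.141, 0.99, 0.001], [0.99, -0.141, -0.0], [-0.0, 0.001, -1.0]]
ft_force: [-0.1, 0.3, -6.1]
grip_width: 0.02
gripper_force: 50.0
shift [-0.0024 -0.0017  0.0264] turn [0.0005 0.0001 0.0001] pos [ 0.5876 -0.0264  0.0817] F [-0.1  0.3 -6.1] t 7.05 grip 0.02003127686279211 50.00959396362305
```

View pics/over.png

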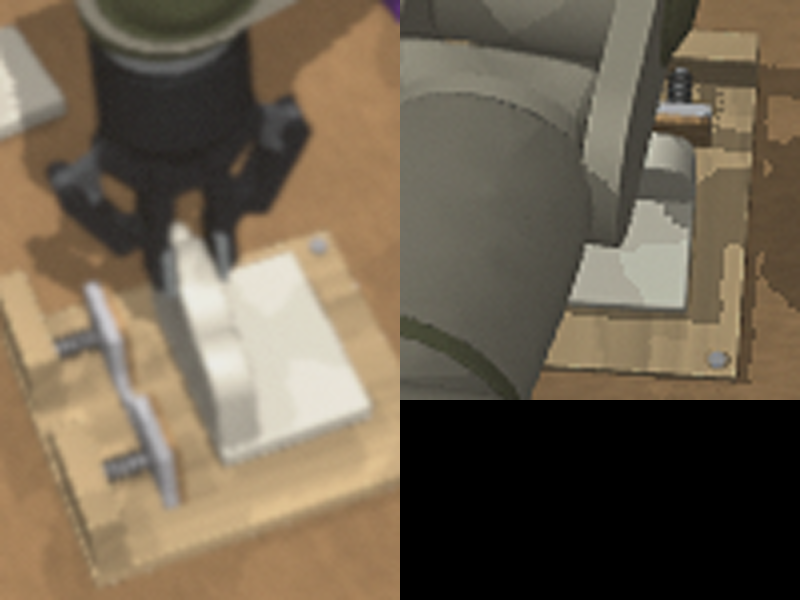

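The picture shows the cloud upright over the bed with its back facing the pads; left view: pads at (120,340) and (155,450), foot corner at (370,410). I'll measure how well it is centred from the foot's two side edges.

```bash
python3 - <<'E'
from h import *
D=np.load("over.npz"); a=np.radians(-8.1); u=np.array([np.cos(a),np.sin(a)]); n=np.array([-u[1],u[0]]); o=np.array([.5827,-.0259]); zu=.0817-.0563
tp=lambda x,y:((x-400+.5)/4-.5+240,(y+.5)/4-.5+140)
sc=lambda x,y:((x+.5)/4-.5+235,(y+.5)/4-.5+205)
def f(nm,cam,im,A,B,sg,z,w=1.5):
    e,r=edge(im,A,B,sg,w); X=onplane(cam,e,z)[:,:2]-o; d=X[1]-X[0]
    print(nm,"res%.2f"%r,"jig x,y mm",(np.c_[X@u,X@n]*1000).round(1).tolist(),"ang rel jig %.2f"%(np.degrees(np.arctan2(d[1],d[0]))+8.1))
f("foot R top z",  "top",D["t"],tp(690,208),tp(686,300),1,zu+.014)
f("foot front top","top",D["t"],tp(580,302),tp(680,306),-1,zu+.014)
f("foot front bot","top",D["t"],tp(580,302),tp(680,306),-1,zu)
f("bed R","top",D["t"],tp(746,180),tp(738,370),1,.012)
f("foot L bot(scene)","scene",D["p"],sc(255,455),sc(362,416),-1,zu)
f("foot front top(scene)","scene",D["p"],sc(305,258),sc(366,400),1,zu+.014)
f("bed front(scene)","scene",D["p"],sc(338,245),sc(392,340),1,.012)
E
```

```text
foot R top z res0.25 jig x,y mm [[-7.5, -57.8], [-62.9, -57.8]] ang rel jig 179.94
foot front top res0.22 jig x,y mm [[-68.3, 2.4], [-67.7, -55.5]] ang rel jig -89.42
foot front bot res0.22 jig x,y mm [[-64.8, 3.7], [-64.2, -54.9]] ang rel jig -89.42
bed R res0.20 jig x,y mm [[20.3, -90.1], [-96.2, -89.8]] ang rel jig 179.82
foot L bot(scene) res0.08 jig x,y mm [[-4.3, 50.8], [-66.5, 48.1]] ang rel jig 182.52
foot front top(scene) res0.18 jig x,y mm [[-70.4, -53.2], [-69.0, 52.8]] ang rel jig 89.28
bed front(scene) res0.21 jig x,y mm [[-102.8, -79.1], [-102.0, -0.2]] ang rel jig 89.44
```

```bash
python3 go.py .5864 -.0280 .0690 -8.1
```

```text
shift [-0.0036 -0.002   0.0256] turn [0.0005 0.0001 0.0001] pos [ 0.5876 -0.0264  0.0818] F [-0.7  0.2 -7. ] t 7.15 grip 0.019947912175508953 50.00846564769745
```

```bash
python3 -m handwheel '[[[-0.002,-0.001,0.006],[0,0,0]],[[-0.0036,-0.002,0.012],[0,0,0]],[[-0.0036,-0.002,0.018],[0,0,0]],[[-0.0036,-0.002,0.022],[0,0,0]],[[-0.0036,-0.002,0.0245],[0,0,0]],[[-0.0036,-0.002,0.0245],[0,0,0]],[[-0.0036,-0.002,0.0245],[0,0,0]]]'; python3 go.py .5864 -.0280 .0685 -8.1
```

```text
time_s: 7.85
position: [0.5859, -0.0279, 0.0687]
tool_rot: [[0.14, 0.99, 0.0], [0.99, -0.14, -0.0], [-0.0, 0.0, -1.0]]
ft_force: [-0.4, -0.8, -6.4]
grip_width: 0.02
gripper_force: 50.0
shift [-0.0002  0.001   0.0003] turn [0.     0.     0.0002] pos [ 0.5859 -0.0279  0.0687] F [-0.4 -0.8 -6.4] t 7.85 grip 0.019986910730921285 50.003732442855835
```

Not yet touching; lower in small steps.

```bash
for i in 1 2; do python3 -m handwheel '[[[0,0,0.001],[0,0,0]],[[0,0,0.002],[0,0,0]],[[0,0,0.002],[0,0,0]]]'|grep -E "pos|ft_"; done
```

```text
position: [0.5862, -0.0279, 0.0684]
ft_force: [-1.1, 0.8, 2.3]
position: [0.5865, -0.0279, 0.0683]
ft_force: [-3.7, 2.0, 8.5]
```

```bash
python3 -m handwheel '[[[0,0,-0.001],[0,0,0]],[[0,0,-0.0022],[0,0,0]],[[0,0,-0.0022],[0,0,0]]]'|grep -E "pos|ft_"; python3 -m handwheel '[[[0,0.004,0],[0,0,0]],[[0,0.01,0],[0,0,0]],[[0,0.016,0],[0,0,0]],[[0,0.022,0],[0,0,0]],[[0,0.028,0],[0,0,0]],[[0,0.032,0],[0,0,0]],[[0,0.036,0],[0,0,0]],[[0,0.04,0],[0,0,0]],[[0,0.04,0],[0,0,0]]]'|grep -E "pos|ft_|rot"; python3 -c "
from rig import observe;print(observe()['wrist_torque'])"; python3 go.py .6233 -.0333 .0685 -8.1
```

```text
position: [0.5862, -0.0279, 0.0683]
ft_force: [-2.4, 0.7, 5.1]
position: [0.6057, -0.0307, 0.0699]
tool_rot: [[0.14, 0.99, 0.001], [0.99, -0.14, -0.0], [-0.0, 0.001, -1.0]]
ft_force: [-6.6, 1.5, 19.0]
[ 0.3828499   1.92877603 -0.05837425]
shift [-0.0002  0.0357  0.0027] turn [0.0002 0.0001 0.0002] pos [ 0.6057 -0.0307  0.0699] F [-6.6  1.5 19. ] t 9.65 grip 0.019629705511038546 52.60434784926474
```

```bash
python3 - <<'E'
from h import *
p,d=get_image("scene"); t,dt=get_image("top"); np.savez("c1.npz",p=p,t=t)
o=np.zeros((600,800,3),np.uint8); o[:,:480]=cv2.resize(p[225:350,235:335],(480,600),interpolation=2);o[:320,480:]=cv2.resize(t[140:240,240:340],(320,320),interpolation=2)
cv2.imwrite("pics/c1.png",o[:,:,::-1])
s=observe(); print(s["position"],s["ft_force"],s["wrist_torque"],s["tool_rot"][:,2])
E
```

```text
[ 0.60555651 -0.03065596  0.06985985] [-6.9225908   2.00187006 18.59552696] [ 0.33343332  1.9136109  -0.0099046 ] [ 5.28514528e-04 -4.65627366e-04 -9.99999752e-01]
```

View pics/c1.png

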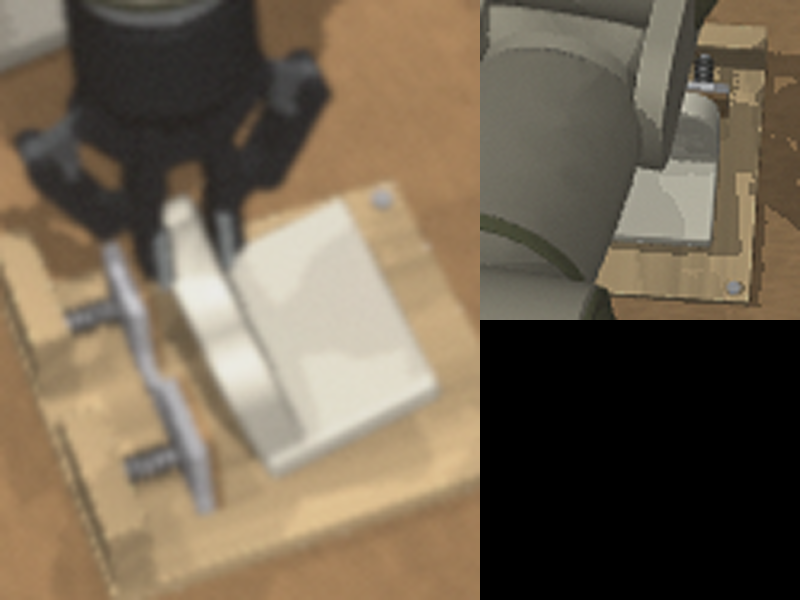

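The picture shows the cloud a few mm short of the pads and roughly upright, but the upward force has grown. I'll check for tilt with a depth plane fit of the foot's top against the bed.

```bash
cat > tilt.py <<'E'
from h import *
a=np.radians(-8.1); u=np.array([np.cos(a),np.sin(a)]); n=np.array([-u[1],u[0]]); o=np.array([.5827,-.0259])
s=observe(); X0=(s["position"][:2]-o); tx,ty=X0@u,X0@n
print("TCP jig",round(tx*1e3,1),round(ty*1e3,1),"z",s["position"][2].round(4),"F",s["ft_force"].round(1),"Fjig x %.1f"%(s["ft_force"][:2]@u),"torque",s["wrist_torque"].round(2))
P={k:[] for k in("foot","bed","side")}
for i in range(4):
    p,d=get_image("scene"); W=cloudpts("scene",d); q=np.stack([(W[...,:2]-o)@u,(W[...,:2]-o)@n,W[...,2]],-1).reshape(-1,3)
    hsv=cv2.cvtColor(p,cv2.COLOR_RGB2HSV).reshape(-1,3); white=(hsv[:,1]<45)&(hsv[:,2]>120)
    r=lambda lo,hi,c:(q[:,c]>lo)&(q[:,c]<hi)
    P["foot"].append(q[white&r(tx-.070,tx-.022,0)&r(-.05,.054,1)&r(0,.06,2)])
    P["bed"].append(q[~white&r(-.095,tx-.080,0)&r(-.07,.08,1)&r(-.01,.04,2)])
for k in("foot","bed"):
    A=np.concatenate(P[k])
    if len(A)<50: print(k,len(A)); continue
    c=np.linalg.lstsq(np.c_[A[:,:2],np.ones(len(A))],A[:,2],rcond=None)[0]
    print(k,len(A),"tilt deg dz/dx %.2f dz/dy %.2f"%tuple(np.degrees(c[:2])),"z mean %.4f at x %.3f"%(A[:,2].mean(),A[:,0].mean()))
E
python3 tilt.py
```

```text
TCP jig 23.3 -1.5 z 0.0699 F [-6.9  2.  18.6] Fjig x -7.1 torque [ 0.33  1.91 -0.01]
foot 3173 tilt deg dz/dx -13.01 dz/dy -0.21 z mean 0.0365 at x -0.025
bed 2356 tilt deg dz/dx 0.97 dz/dy -0.24 z mean 0.0127 at x -0.081
```

The foot's front has lifted: it is tilted about 13° in the grip, dragged over by bed friction. I'll stop, lift slightly and see what remains.

```bash
python3 -m handwheel '[[[0,0,-0.006],[0,0,0]],[[0,0,-0.012],[0,0,0]],[[0,0,-0.02],[0,0,0]],[[0,0,-0.03],[0,0,0]],[[0,0,-0.03],[0,0,0]],[[0,0,-0.03],[0,0,0]]]' - 60 |grep -E "pos|ft_|grip"; python3 tilt.py
```

```text
position: [0.6057, -0.0307, 0.0826]
ft_force: [-0.4, 0.7, -6.6]
grip_width: 0.0192
gripper_force: 60.5
TCP jig 23.5 -1.5 z 0.0826 F [-0.4  0.7 -6.6] Fjig x -0.4 torque [-0.03 -0.07 -0.02]
foot 3315 tilt deg dz/dx -10.39 dz/dy -0.21 z mean 0.0466 at x -0.024
bed 2539 tilt deg dz/dx -0.08 dz/dy -0.24 z mean 0.0127 at x -0.080
```

```bash
python3 - <<'E'
from h import *
S=np.load("scene0.npz"); W=cloudpts("scene",S["d"]); a=np.radians(-7.2); u=np.array([np.cos(a),np.sin(a)]); n=np.array([-u[1],u[0]]); o=np.array([.4643,-.2841])
q=np.stack([(W[...,:2]-o)@u,(W[...,:2]-o)@n,W[...,2]],-1).reshape(-1,3); hsv=cv2.cvtColor(S["p"],cv2.COLOR_RGB2HSV).reshape(-1,3)
m=(hsv[:,1]<45)&(hsv[:,2]>120)&(q[:,0]>-.07)&(q[:,0]<-.022)&(abs(q[:,1])<.052)&(q[:,2]<.06)&(q[:,2]>-.02)
A=q[m]; c=np.linalg.lstsq(np.c_[A[:,:2],np.ones(len(A))],A[:,2],rcond=None)[0]; print(len(A),np.degrees(c[:2]),A[:,2].mean())
E
```

```text
443 [ 0.15570252 -0.10854387] 0.01520149962865883
```

The slip is real: the foot fit had no bias at the start. I'll turn the tool to level the casting, stand it on the bed, release, and regrip upright, lower and harder.

```bash
python3 -m handwheel '[[[0,-0.005,-0.004],[-0.015,0,0]],[[0,-0.012,-0.004],[-0.03,0,0]],[[0,-0.018,-0.004],[-0.045,0,0]],[[0,-0.02,-0.004],[-0.058,0,0]],[[0,-0.02,-0.004],[-0.058,0,0]],[[0,-0.02,-0.004],[-0.058,0,0]]]' |grep -E "pos|ft_|grip"; python3 tilt.py
```

```text
position: [0.5958, -0.0293, 0.0849]
ft_force: [1.0, -0.2, -5.9]
grip_width: 0.0193
gripper_force: 60.5
TCP jig 13.5 -1.5 z 0.0849 F [ 1.  -0.2 -5.9] Fjig x 1.0 torque [0.02 0.16 0.03]
foot 2983 tilt deg dz/dx -0.17 dz/dy -0.22 z mean 0.0409 at x -0.035
bed 2255 tilt deg dz/dx -0.46 dz/dy -0.17 z mean 0.0127 at x -0.082
```

```bash
python3 go.py .5958 -.0293 .0730 -8.1;  python3 -m handwheel '[[[0,0.001,0.006],[0,0,0]],[[0,0.002,0.012],[0,0,0]],[[0,0.003,0.018],[0,0,0]],[[0,0.004,0.0234],[0,0,0]],[[0,0.004,0.0234],[0,0,0]],[[0,0.004,0.0234],[0,0,0]]]' |grep -E "pos|ft_|grip"; for i in 1 ; do python3 -m handwheel '[[[0,0,0.001],[0,0,0]],[[0,0,0.002],[0,0,0]],[[0,0,0.002],[0,0,0]]]'|grep -E "pos|ft_"; done
```

```text
shift [ 0.0001 -0.005   0.0229] turn [ 0.0579 -0.      0.0001] pos [ 0.5962 -0.0294  0.0847] F [ 0.2 -1.1 -6.3] t 11.55 grip 0.01944068401936078 60.50692979246378
position: [0.5998, -0.0298, 0.0735]
ft_force: [0.3, 0.2, -7.1]
grip_width: 0.0195
gripper_force: 60.5
position: [0.6, -0.0299, 0.0727]
ft_force: [-0.4, -0.5, -6.2]
```

```bash
python3 -m handwheel '[[[0,-0.0002,0.001],[0,0,0]],[[0,-0.0004,0.002],[0,0,0]],[[0,-0.0004,0.002],[0,0,0]]]'|grep -E "pos|ft_";  python3 -m handwheel '[[[0,-0.0002,0.001],[0,0,0]],[[0,-0.0004,0.002],[0,0,0]],[[0,-0.0004,0.002],[0,0,0]]]'|grep -E "pos|ft_"; python3 tilt.py
```

```text
position: [0.6, -0.0299, 0.0715]
ft_force: [-0.2, 0.8, -6.8]
position: [0.6001, -0.0298, 0.0707]
ft_force: [0.0, -0.0, -5.7]
TCP jig 17.8 -1.5 z 0.0707 F [ 0.  -0.  -5.7] Fjig x 0.0 torque [0.08 0.18 0.01]
foot 2975 tilt deg dz/dx -0.18 dz/dy -0.34 z mean 0.0267 at x -0.030
bed 2916 tilt deg dz/dx -0.06 dz/dy -0.11 z mean 0.0127 at x -0.079
```

```bash
python3 -m handwheel '[[[0,-0.0002,0.001],[0,0,0]],[[0,-0.0002,0.0012],[0,0,0]],[[0,-0.0002,0.0012],[0,0,0]]]'|grep -E "pos|ft_";  python3 -m handwheel '[[[0,-0.0002,0.001],[0,0,0]],[[0,-0.0002,0.001],[0,0,0]]]'|grep -E "pos|ft_"
```

```text
position: [0.6003, -0.0298, 0.0706]
ft_force: [-1.7, 2.0, 2.8]
position: [0.6006, -0.0299, 0.0706]
ft_force: [-3.6, 1.8, 6.7]
```

```bash
python3 -m handwheel '[[[0,0,0],[0,0,0]],[[0,0,0],[0,0,0]],[[0,0,0],[0,0,0]],[[0,0,0],[0,0,0]],[[0,0,0],[0,0,0]],[[0,0,0],[0,0,0]]]' 0.7 120|grep -E "pos|ft_|grip"; python3 tilt.py; python3 -c "
from h import *
np.savez('rel.npz',t=get_image('top')[0],p=get_image('scene')[0])
u=np.array([.990,-.1409]);n=np.array([.1409,.990]);X=np.array([.5827,-.0259])+.0148*u-.0016*n;print(X)"; python3 go.py .5971 -.0296 .061 -8.1
```

```text
position: [0.6, -0.0299, 0.0695]
ft_force: [-0.2, -0.1, -0.8]
grip_width: 0.06
gripper_force: 0.0
TCP jig 17.7 -1.5 z 0.0695 F [-0.2 -0.1 -0.8] Fjig x -0.1 torque [ 0.02  0.07 -0.01]
foot 2986 tilt deg dz/dx 0.02 dz/dy -0.37 z mean 0.0266 at x -0.030
bed 2945 tilt deg dz/dx 0.04 dz/dy -0.15 z mean 0.0127 at x -0.079
[ 0.59712656 -0.02956932]
shift [-0.0003 -0.0089  0.0156] turn [ 0.058  -0.      0.0002] pos [ 0.6    -0.0299  0.0695] F [-0.1 -0.1  0.1] t 14.65 grip 0.060060256703006014 0.0
```

It stands flat and free on the bed. I'll measure its exact place on the bed before regripping.

```bash
cat > meas.py <<'E'
import sys; from h import *
a=np.radians(-8.1); u=np.array([np.cos(a),np.sin(a)]); n=np.array([-u[1],u[0]]); o=np.array([.5827,-.0259])
def W(x,y,z): return np.r_[o+x*u+y*n,z]
def f(nm,cam,im,A,B,sg,w=2.):
    z=A[2]; e=proj(cam,[W(*A),W(*B)]); e,r=edge(im,e[0],e[1],sg,w); X=onplane(cam,e,z)[:,:2]-o; d=X[1]-X[0]
    print(nm,"res%.2f"%r,"jig mm",(np.c_[X@u,X@n]*1000).round(1).tolist(),"ang %.2f"%(np.degrees(np.arctan2(d[1],d[0]))+8.1))
D=np.load(sys.argv[1]); x=float(sys.argv[2]); z=.026
f("foot R","top",D["t"],(x-.02,-.06,z),(x-.07,-.06,z),1)
f("foot front top(scene)","scene",D["p"],(x-.074,-.05,z),(x-.074,.05,z),1)
f("foot L top(scene)","scene",D["p"],(x-.02,.06,z),(x-.07,.06,z),1)
f("foot L bot(scene)","scene",D["p"],(x-.02,.06,.012),(x-.07,.06,.012),1)
f("bed front(scene)","scene",D["p"],(-.1,-.06,.012),(-.1,.06,.012),1)
f("bed L(scene)","scene",D["p"],(.0,.09,.012),(-.09,.09,.012),1)
E
python3 meas.py rel.npz .0148
```

```text
foot R res0.19 jig mm [[-5.2, -59.9], [-55.2, -60.0]] ang 180.08
foot front top(scene) res0.18 jig mm [[-60.2, -50.2], [-59.9, 49.9]] ang 89.84
foot L top(scene) res0.00 jig mm [[-4.7, 65.1], [-54.5, 65.2]] ang 179.94
foot L bot(scene) res0.21 jig mm [[-4.9, 65.1], [-54.9, 63.0]] ang 182.42
bed front(scene) res0.21 jig mm [[-102.1, -60.5], [-102.7, 59.4]] ang 90.27
bed L(scene) res0.00 jig mm [[0.4, 95.0], [-89.3, 95.1]] ang 179.94
```

Centred (right edge at -60.0 mm, yaw within 0.2°). Now bring the tool upright and regrip lower at 120 N.

```bash
python3 -m handwheel '[[[0,-0.002,0],[0.015,0,0]],[[0,-0.004,0],[0.03,0,0]],[[0,-0.006,0],[0.045,0,0]],[[0,-0.0085,0],[0.058,0,0]],[[0,-0.0085,0.008],[0.058,0,0]],[[0,-0.0087,0.0156],[0.058,0,0]],[[0,-0.0087,0.0156],[0.058,0,0]],[[0,-0.0087,0.0156],[0.058,0,0]]]' |grep -E "pos|ft_|grip"; python3 go.py .5972 -.0296 .061 -8.1
```

```text
position: [0.5969, -0.0294, 0.0609]
ft_force: [-1.1, -0.6, -0.1]
grip_width: 0.0596
gripper_force: 0.0
shift [-0.0003  0.0006 -0.0002] turn [-0.     -0.      0.0002] pos [ 0.5969 -0.0294  0.0609] F [-1.1 -0.6 -0.1] t 15.45 grip 0.05961197295682932 0.0
```

```bash
python3 -m handwheel '[[[0,0,0],[0,0,0]],[[0,0,0],[0,0,0]],[[0,0,0],[0,0,0]],[[0,0,0],[0,0,0]],[[0,0,0],[0,0,0]],[[0,0,0],[0,0,0]],[[0,0,0],[0,0,0]],[[0,0,0],[0,0,0]]]' 0 115|grep -E "pos|ft_|grip"; python3 tilt.py
```

```text
position: [0.597, -0.0294, 0.0617]
ft_force: [-2.4, 0.4, 6.9]
grip_width: 0.0188
gripper_force: 113.9
TCP jig 14.6 -1.5 z 0.0617 F [-2.4  0.4  6.9] Fjig x -2.4 torque [ 0.09  0.6  -0.  ]
foot 3209 tilt deg dz/dx -1.16 dz/dy -0.38 z mean 0.0277 at x -0.032
bed 2767 tilt deg dz/dx 0.07 dz/dy -0.18 z mean 0.0127 at x -0.080
```

```bash
python3 -m handwheel '[[[0,0,-0.004],[0,0,0]],[[0,0,-0.007],[-0.003,0,0]],[[0,0.003,-0.007],[-0.0065,0,0]],[[0,0.008,-0.007],[-0.0065,0,0]],[[0,0.014,-0.007],[-0.0065,0,0]],[[0,0.019,-0.007],[-0.0065,0,0]],[[0,0.022,-0.007],[-0.0065,0,0]],[[0,0.022,-0.007],[-0.0065,0,0]],[[0,0.022,-0.007],[-0.0065,0,0]]]' |grep -E "pos|ft_|grip"; python3 tilt.py
```

```text
position: [0.608, -0.031, 0.0644]
ft_force: [0.1, 0.3, -6.0]
grip_width: 0.0191
gripper_force: 113.1
TCP jig 25.8 -1.5 z 0.0644 F [ 0.1  0.3 -6. ] Fjig x 0.1 torque [-0.01 -0.03 -0.04]
foot 3207 tilt deg dz/dx -0.09 dz/dy -0.29 z mean 0.0294 at x -0.021
bed 3823 tilt deg dz/dx -0.12 dz/dy -0.14 z mean 0.0127 at x -0.074
```

```bash
python3 -m handwheel '[[[0,0,0.002],[0,0,0]],[[0,0,0.004],[0,0,0]],[[0,0,0.004],[0,0,0]],[[0,0,0.004],[0,0,0]]]' |grep -E "pos|ft_"; python3 -m handwheel '[[[0,0,0.001],[0,0,0]],[[0,0,0.001],[0,0,0]]]' |grep -E "pos|ft_"
```

```text
position: [0.6081, -0.031, 0.0625]
ft_force: [0.5, -0.8, -6.3]
position: [0.6081, -0.031, 0.062]
ft_force: [-0.2, -0.0, -6.0]
```

```bash
python3 tilt.py
```

```text
TCP jig 25.9 -1.5 z 0.062 F [-0.2 -0.  -6. ] Fjig x -0.2 torque [ 0.   -0.08  0.01]
foot 3204 tilt deg dz/dx -0.03 dz/dy -0.20 z mean 0.0269 at x -0.021
bed 3835 tilt deg dz/dx 0.14 dz/dy -0.18 z mean 0.0127 at x -0.074
```

```bash
python3 -m handwheel '[[[0,0,0.0008],[0,0,0]],[[0,0,0.0008],[0,0,0]]]' |grep -E "pos|ft_"; python3 -m handwheel '[[[0,0.003,0],[0,0,0]],[[0,0.006,0],[0,0,0]],[[0,0.009,0],[0,0,0]],[[0,0.012,0],[0,0,0]],[[0,0.012,0],[0,0,0]]]' |grep -E "pos|ft_|grip"; python3 tilt.py
```

```text
position: [0.6082, -0.031, 0.0617]
ft_force: [0.4, 0.5, -6.1]
position: [0.6138, -0.0318, 0.0616]
ft_force: [-4.0, 1.1, -4.3]
grip_width: 0.0186
gripper_force: 113.4
TCP jig 31.6 -1.5 z 0.0616 F [-4.   1.1 -4.3] Fjig x -4.1 torque [0.04 0.69 0.03]
foot 3184 tilt deg dz/dx -0.23 dz/dy -0.24 z mean 0.0266 at x -0.015
bed 4378 tilt deg dz/dx -0.29 dz/dy -0.20 z mean 0.0127 at x -0.071
```

```bash
python3 -m handwheel '[[[0,0.002,0],[0,0,0]],[[0,0.004,0],[0,0,0]],[[0,0.006,0],[0,0,0]],[[0,0.008,0],[0,0,0]],[[0,0.008,0],[0,0,0]]]' |grep -E "pos|ft_|grip"; python3 tilt.py
```

```text
position: [0.6174, -0.0323, 0.0617]
ft_force: [-6.9, 0.8, -3.8]
grip_width: 0.0186
gripper_force: 113.5
TCP jig 35.3 -1.4 z 0.0617 F [-6.9  0.8 -3.8] Fjig x -7.0 torque [0.14 1.3  0.01]
foot 3193 tilt deg dz/dx -0.24 dz/dy -0.38 z mean 0.0268 at x -0.011
bed 4731 tilt deg dz/dx -0.04 dz/dy -0.15 z mean 0.0126 at x -0.070
```

```bash
python3 -m handwheel '[[[0,0.002,0],[0,0,0]],[[0,0.004,0],[-0.001,0,0]],[[0,0.006,0],[-0.001,0,0]],[[0,0.008,0],[-0.001,0,0]],[[0,0.0102,0],[-0.001,0,0]],[[0,0.0102,0],[-0.001,0,0]],[[0,0.0102,0],[-0.001,0,0]]]' |grep -E "pos|ft_|grip"; python3 tilt.py; python3 - <<'E'
from h import *
p,d=get_image("scene"); t,dt=get_image("top"); np.savez("end.npz",p=p,t=t)
o=np.zeros((600,800,3),np.uint8); o[:,:480]=cv2.resize(p[225:350,235:335],(480,600),interpolation=2);o[:320,480:]=cv2.resize(t[140:240,240:340],(320,320),interpolation=2)
cv2.imwrite("pics/end.png",o[:,:,::-1])
E
python3 meas.py end.npz .040
```

```text
position: [0.6215, -0.0329, 0.0617]
ft_force: [-10.1, 1.0, -2.4]
grip_width: 0.0185
gripper_force: 113.8
TCP jig 39.4 -1.4 z 0.0617 F [-10.1   1.   -2.4] Fjig x -10.1 torque [ 0.12  1.98 -0.06]
foot 3209 tilt deg dz/dx -0.42 dz/dy -0.27 z mean 0.0269 at x -0.007
bed 5129 tilt deg dz/dx -0.18 dz/dy -0.14 z mean 0.0127 at x -0.067
foot R res0.21 jig mm [[20.0, -59.1], [-30.0, -59.6]] ang 180.56
foot front top(scene) res0.16 jig mm [[-34.6, -50.1], [-33.8, 50.0]] ang 89.58
foot L top(scene) res0.00 jig mm [[20.4, 65.1], [-29.4, 65.2]] ang 179.94
foot L bot(scene) res0.14 jig mm [[20.4, 64.4], [-29.4, 65.3]] ang 179.01
bed front(scene) res0.20 jig mm [[-102.3, -60.6], [-102.9, 59.4]] ang 90.28
bed L(scene) res0.00 jig mm [[0.4, 95.0], [-89.3, 95.1]] ang 179.94
```

View pics/end.png

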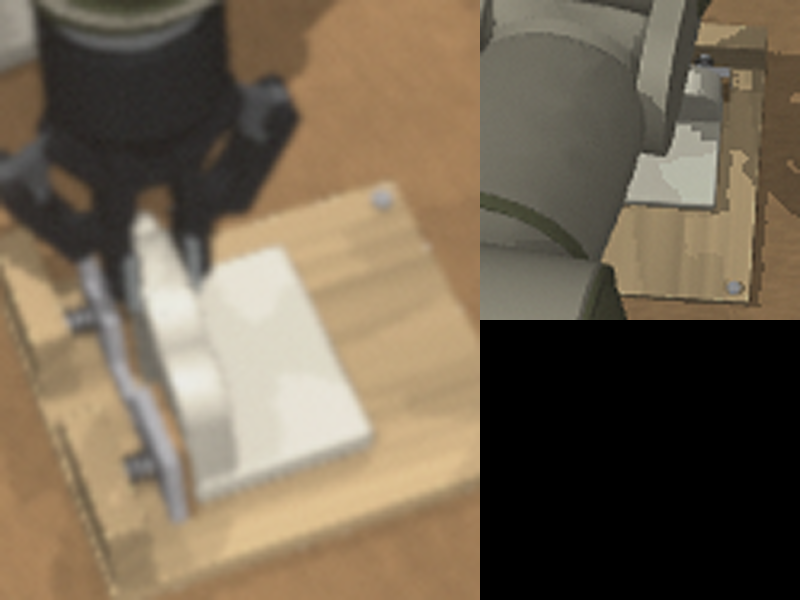

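The picture shows the cloud flat on the bed with its back on both pads and the springs shortened: pads at (110,330) and (165,460), foot corner at (370,435). By force and position the pads are in about 11–11.6 mm. One small trim, then hold and check.

```bash
python3 -m handwheel '[[[0,0.0008,0],[-0.001,0,0]],[[0,0.0014,0],[-0.0015,0,0]],[[0,0.0014,0],[-0.0015,0,0]],[[0,0.0014,0],[-0.0015,0,0]],[[0,0.0014,0],[-0.0015,0,0]],[[0,0.0014,0],[-0.0015,0,0]],[[0,0.0014,0],[-0.0015,0,0]]]' |grep -E "time|pos|ft_|grip"; python3 tilt.py; python3 -m handwheel '[[[0,0,0],[0,0,0]],[[0,0,0],[0,0,0]],[[0,0,0],[0,0,0]],[[0,0,0],[0,0,0]],[[0,0,0],[0,0,0]],[[0,0,0],[0,0,0]],[[0,0,0],[0,0,0]],[[0,0,0],[0,0,0]]]' |grep -E "time|pos|ft_|grip"; python3 tilt.py
```

```text
time_s: 21.65
position: [0.6221, -0.0329, 0.0616]
ft_force: [-10.2, 1.7, -2.4]
grip_width: 0.0188
gripper_force: 113.8
TCP jig 40.0 -1.4 z 0.0616 F [-10.2   1.7  -2.4] Fjig x -10.3 torque [ 0.16  2.06 -0.02]
foot 3209 tilt deg dz/dx -0.11 dz/dy -0.25 z mean 0.0267 at x -0.007
bed 5193 tilt deg dz/dx -0.30 dz/dy -0.19 z mean 0.0126 at x -0.067
time_s: 22.65
position: [0.6221, -0.033, 0.0617]
ft_force: [-11.0, 1.5, -1.6]
grip_width: 0.0187
gripper_force: 113.8
TCP jig 40.0 -1.5 z 0.0617 F [-11.    1.5  -1.6] Fjig x -11.1 torque [ 0.16  2.06 -0.01]
foot 3208 tilt deg dz/dx -0.11 dz/dy -0.30 z mean 0.0266 at x -0.007
bed 5186 tilt deg dz/dx -0.16 dz/dy -0.20 z mean 0.0127 at x -0.067
```

Steady, flat and level, with a push of about 10 to 11 N, so I'm handing it in.

```bash
python3 -c "
from rig import close_job;print(close_job())"
```

```text
the job is handed in; nothing more can be done
None
```

The cloud bookend stands flat and centred on the jig's bed, its back pressed on both cork pads with the pads about 12 mm in, and the arm is still holding it with a steady push of about 10–11 N; on the way it tilted about 13° in the grip while being slid along the bed, so I levelled it, set it down and regripped it lower and harder before pressing.

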